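# Shut the cold frame and shoot its bolt

## Task

Shut the glazed lid of the wooden seed box and lock it: press the lid down against its springy seal until the barrel bolt lines up with the keeper, and slide the bolt fully home. Let go with the lid held down by the bolt, and leave the pots beside it alone.

Things in the scene. Friction and masses are not known exactly. Their poses are not given: they have to be found in the camera images.
- seed_box: fixed wooden box, 260 (x) x 340 (y) x 100 mm, origin at the centre of its underside; +x points away from the robot at yaw 0. Over y from -102 to -170 mm its top is a brown deck at z = 116 mm; the rest is covered by the lid. Hinge line of the lid: along y at x = +130, z = 104 mm, the side away from the robot
- keeper_foot (a point): point of seed_box on the deck (x -110, y -115, z 116 mm) at the foot of the steel keeper, middle of its face toward the bolt. Keeper: 48 mm wide (x), 20 thick, top 31 to 40 mm over the deck, opening 24 wide x 14 high for the tongue (16 x 10). Its height was set by hand: opening's middle lies 1.5 to 10.5 mm above the tongue's middle at lid 0 (which is not told), play 2 mm up or down
- lid (a joint): lid angle, rad: 0 hard down, 0.9 most open; starts 0.35 to 0.65. Stays where left (hinge friction 0.6 N m, a little more than its weight). Below about 0.087 it presses on a springy rubber seal on the front wall: left alone it rests some 12 to 14 mm above its lowest at the bolt, too high; some 5 to 14 N down on the knob bring it to the keeper's level. Once bolted the bolt holds it there
- push_spot (a point): point on top of the lid's green front rail (36 mm wide, 14 thick; front edge 18 mm before this point) near its left end, free to push on: y = +130 mm of seed_box, 242 mm from the hinge line, 14 mm over it at lid 0
- bolt (a joint): travel of the bolt along the lid toward -y of seed_box, m: 0 drawn back, 0.050 fully home; starts 0 to 0.012; friction about 2.5 N. The tongue's end reaches the keeper's face at 0.025 and stands through it at 0.050; with the lid too high or too low it stops against the keeper at 0.025
- knob (a point): middle of the bolt's black knob: upright cylinder 26 mm across, 33 mm high, square to the lid and carried by bolt and lid. This point is 48 mm above the lid's top (knob from 30 to 63 mm above it), 240 mm from the hinge line, at y = +5 mm of seed_box when drawn back. Brackets beside its path reach 22 mm above the lid's top; it cannot turn
- purple_pot: purple plastic pot, bystander, 135 mm across, 128 high, origin under its centre
- red_pot: dark red pot, bystander, 135 mm across, 121 high, origin under its centre
- clay_pot: small clay pot, bystander, 110 mm across, 102 high, origin under its centre

How it is judged:
By the outcome, as a careful person would: the job done as asked, in the order asked, and still so for the second after the job is handed in, with the robot touching nothing.
It also fails if it takes over 51 s, if anything falls off the work surface, if the arm or the gripper's body presses on something with over 40 N, if the wrist force passes 120 N, or if a joint passes its speed limit or range.

## Robot

A 7-joint arm with a two-finger parallel gripper is mounted at the origin on a cart in front of the work surface, level with it; the furniture and walls round the work are solid. World frame = base frame: x ahead of the robot, y to its left, z up, the work surface at z = 0. Lengths are in m, angles in rad, forces in N, time in s.
With the tool pointing down it reaches from about 0.4 to 0.9 m from the base axis. Payload 5.6 kg.
Tool frame: the origin (TCP) lies midway between the tips of the shut fingers; the grasp point (between the pads) lies 19 mm behind it; z points along the fingers, y is the line along which they close (so a half turn about z gives the same grasp; the last joint's range is limited). The gripper opens to 92 mm and grips with 3 to 60 N. Pads are 20 mm wide; open, the fingers measure 128 mm over their backs; the gripper's body (75 mm by 189 mm) begins 69 mm behind the grasp point.
Start: joints at [-1.379, 0.468, -0.012, 1.603, 0.006, 1.071, -0.056], TCP at [0.151, 0.632, 0.215] pointing down, gripper open.
Joint ranges: [-2.53, 2.53], [-0.31, 2.02], [-1.57, 1.55], [0.28, 2.44], [-1.29, 4.43], [0.15, 1.84], [-2.92, 2.92]. Speed limits (rad/s): [2.57, 2.57, 3.14, 3.14, 3.14, 3.14, 3.14].

## Interface

Orientations are given as a 3x3 rotation matrix whose columns are the frame's x, y, z axes.
In Python, from station import env, effector, solver, viewer, workorder, search_frame, tip_of gives the robot as it stands. Calls block until the motion is done:
- env.reach(position, orientation): joint-space move of the TCP to a pose.
- env.movel(position, frame=None, rate=0.15): straight line of the TCP; frame=None keeps the orientation; rate is the mean speed in m/s.
- env.goto_joints(angles): joint-space move.
- effector.release() and effector.grasp(squeeze=None): open the fingers fully, or close them until they stop; squeeze is the grip in N (None keeps the last).
- env.pause(seconds).
- solver.inverse_kinematics(position, orientation): joint angles nearest the present ones, or None.
- env.sense(): the state.
- viewer.read_camera(name): name is "scene" or "top"; returns (picture, depth): 420x560x3 uint8, red, green, blue; 420x560 float32, m along the optical axis (not along the pixel's ray), 0 where there is no reading.
- viewer.camera_info(name): a dict with "intrinsics" (3x3 intrinsics, pixels), "dist_coeffs" ([k1, k2, p1, p2, k3] as OpenCV has them; the pictures are not rectified), "eye" and "rotation" of the camera in the world. Camera axes: x right, y up, looking along -z (the intrinsics and any distortion apply to the point x, -y, -z); pixel columns grow to the right and rows downward; lengths in m; the calibration is good to about 2 mm. A picture is of the moment at which its call begins. camera_info takes no time and is no camera call.
A pose or a line that the arm cannot do raises env.PlanningError and nothing moves.
- workorder.finish_job(): hands the job in; it is judged then, once.
Trained networks look in the newest picture that a camera, given by its name, has taken for a name from the list of things; names that differ only in an ending like _2 or _b are one class to them, and where a whole thing is asked for, a point or a joint stands for the part that bears it (a point fixed in the world has none). Each returns a list of dicts, best first, with "score" (0 to 1); they miss things now and then, are a little off and sometimes report something else, mostly with a low value. They report only what shows in the picture. A call takes as long as a camera call.
- search_frame(camera, name): "at" ([x, y, z] in m, in world coordinates, good to about 4 mm: the middle of the surface that is visible of it).
- tip_of(camera, name): "at" ([x, y, z] in m, in world coordinates, good to about 4 mm: a listed point, or the origin of a listed thing).
The state is a dict: "t": time; "joint_positions": joint angles; "joint_velocities": joint speeds; "tau": joint torques, N m; "ee_pos": TCP position; "tcp_rot": TCP orientation; "wrist_force": force on the tool from outside, world axes, zero at the start; "moment": the same for the moment, N m; "gripper_width": finger opening in m; "grasp_force": force on a finger pad.
Only numpy, scipy, OpenCV 4.12 (cv2) and the standard library are available. Lean on these libraries where they do the work, as an engineer would, in place of code of your own. Each camera call takes 0.05 s, during which the arm holds its last target. There are 200 camera calls.

## Working session

There is one attempt and no reset: what is moved stays moved. The work goes in short steps, each a Python script; the robot and the scene stay as the last script left them, time stands still between calls to the robot, and variables do not carry over. Pictures are saved under pics/ and viewed, at most 10 in all, crops included, and the job is handed in when it is done.

```bash
mkdir -p pics; ls; python3 - <<'E'
from station import *
import cv2,numpy as np
ims=[]
for c in("scene","top"):
    p,d=viewer.read_camera(c); cv2.imwrite(f"pics/{c}0.png",p[:,:,::-1]); np.save(f"{c}0.npy",d)
    i=viewer.camera_info(c); print(c,i["eye"],np.round(i["rotation"],3).tolist(),i["intrinsics"].tolist() if hasattr(i["intrinsics"],'tolist') else i["intrinsics"],i["dist_coeffs"])
    for n in("seed_box","keeper_foot","push_spot","knob","purple_pot","red_pot","clay_pot"):
        r=tip_of(c,n); print(n,[(np.round(x["at"],3).tolist(),round(x["score"],2)) for x in r[:2]])
print(env.sense())
E
```

```text
pics
scene [-0.06557774 -0.92971062  1.04454939] [[0.847, 0.337, -0.411], [-0.531, 0.546, -0.648], [0.006, 0.767, 0.641]] [[442.5448048625971, 0.0, 285.64273907404544], [0.0, 442.5448048625971, 211.8868874842645], [0.0, 0.0, 1.0]] [-0.00921565  0.          0.          0.          0.        ]
seed_box [([0.59, 0.057, -0.002], 0.83)]
keeper_foot [([0.485, -0.06, 0.114], 0.74), ([0.592, 0.055, 0.0], 0.55)]
push_spot [([0.532, 0.188, 0.259], 0.61)]
knob [([0.563, 0.056, 0.302], 0.73)]
purple_pot [([0.532, 0.497, 0.002], 0.83)]
red_pot [([0.548, -0.483, -0.001], 0.75)]
clay_pot [([0.395, -0.486, 0.004], 0.59)]
top [0.18939838 0.00585187 2.12437722] [[-0.014, 0.985, -0.171], [-1.0, -0.012, 0.012], [0.01, 0.171, 0.985]] [[537.9400966867026, 0.0, 280.8434501427495], [0.0, 537.9400966867026, 211.8540167034856], [0.0, 0.0, 1.0]] [-0.00823112  0.          0.          0.          0.        ]
seed_box [([0.591, 0.058, -0.001], 0.63)]
keeper_foot [([0.48, -0.054, 0.117], 0.97)]
push_spot [([0.53, 0.19, 0.26], 0.82)]
knob [([0.569, 0.055, 0.294], 0.78)]
purple_pot [([0.532, 0.495, 0.001], 0.92)]
re
[... 210 characters left out ...]
ay([ 7.16204932e-04, -8.87637138e-05, -1.09269106e-03,  2.48249203e-03,
        1.05095835e-04, -1.20211929e-04,  3.26958821e-04]), 'tau': array([-3.07581849e-04, -5.20346761e+01, -1.25030798e-02, -2.44051480e+01,
       -5.67073957e-02,  1.11859964e-02,  3.93548788e-06]), 'ee_pos': array([0.1512396 , 0.63213457, 0.21462392]), 'tcp_rot': array([[-9.72556265e-01,  2.32667812e-01,  3.00131227e-05],
       [ 2.32667813e-01,  9.72556265e-01,  2.20046392e-05],
       [-2.40696792e-05,  2.83838374e-05, -9.99999999e-01]]), 'wrist_force': array([-0.02984728, -0.08966828,  0.24806783]), 'moment': array([-0.0131766 , -0.02902479,  0.00670089]), 'grasp_force': 0.0, 'gripper_width': 0.09194852690503222}
```

View pics/scene0.png

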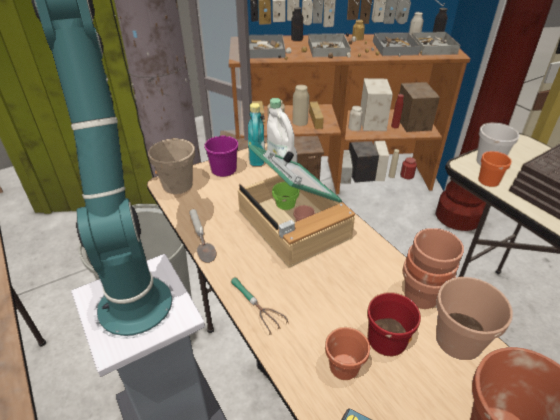

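View pics/top0.png

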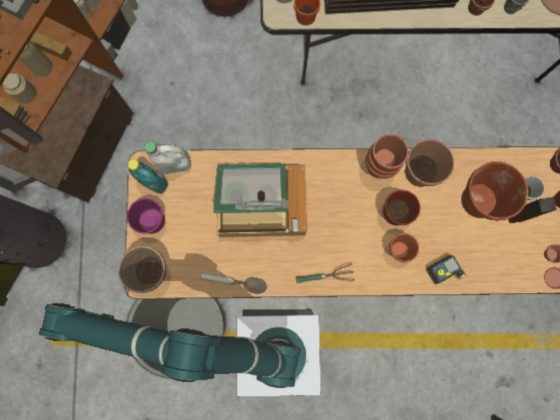

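The box is nearly at yaw 0: in the top view it spans about (217–305, 165–235), with the knob at (262,196) and the keeper at (296,225). The lid stands open and the pots are clear of it. Next I refine the yaw, lid angle and keeper top from the depth images.

```bash
cat > h.py <<'E'
import numpy as np,cv2
from station import *
def cloud(c,d):
    i=viewer.camera_info(c);K=np.array(i["intrinsics"]);v,u=np.mgrid[0:420,0:560]
    n=cv2.undistortPoints(np.stack([u,v],-1).reshape(-1,1,2).astype(float),K,np.array(i["dist_coeffs"])).reshape(420,560,2)
    p=np.stack([n[...,0]*d,-n[...,1]*d,-d],-1)
    return p@np.array(i["rotation"]).T+np.array(i["eye"])
E
python3 - <<'E'
from h import *
for c in("top","scene"):
    P=cloud(c,np.load(c+"0.npy")); im=cv2.imread(f"pics/{c}0.png")
    x,y,z=P[...,0],P[...,1],P[...,2]
    m=(abs(z-.116)<.006)&(x>.44)&(x<.74)&(y<-.035)&(y>-.14)
    q=P[m][:,:2].astype(np.float32); print(c,m.sum(),cv2.minAreaRect(q*1000))
    k=(z>.136)&(z<.17)&(x>.44)&(x<.52)&(y<-.03)&(y>-.11)
    if k.any(): print("keeper",k.sum(),np.round(P[k].mean(0),4),np.round(np.percentile(z[k],[5,25,50,75,90,97]),4), np.round(np.percentile(P[k],[5,95],axis=0),3).tolist())
    # lid green front rail / glass points
    l=(x>.45)&(x<.74)&(y>.1)&(y<.21)&(z>.14)&(z<.32)
    A=np.polyfit(x[l],z[l],1); r=z[l]-np.polyval(A,x[l]);g=abs(r)<.012
    A=np.polyfit(x[l][g],z[l][g],1);print("lid slope",np.arctan(-A[0]),"z at hinge x .721",np.polyval(A,.721),l.sum(),g.sum(), x[l][g].min())
R=np.array([[1,0,0],[0,-1,0],[0,0,-1.]])
for R_ in (R,np.diag([-1,1,-1.])):
  for p in((.52,.19,.42),(.5,.19,.4),(.48,.19,.13),(.48,.06,.2),(.48,-.01,.15)): print(p,solver.inverse_kinematics(p,R_))
E
```

```text
top 812 ((591.1561279296875, -78.16050720214844), (262.2687683105469, 73.53695678710938), 1.9623116254806519)
keeper 76 [ 0.4819 -0.0682  0.1483] [0.1393 0.1439 0.1477 0.1522 0.1553 0.1601] [[0.461, -0.078, 0.139], [0.503, -0.059, 0.157]]
lid slope 0.6543098901591579 z at hinge x .721 0.1151821726330845 1221 1131 0.5139015809738166
scene 1094 ((591.1635131835938, -76.10182189941406), (264.89288330078125, 81.21471405029297), 0.05126166716217995)
keeper 97 [ 0.4812 -0.072   0.145 ] [0.1385 0.1437 0.1455 0.1471 0.1487 0.1493] [[0.459, -0.08, 0.138], [0.504, -0.061, 0.149]]
lid slope 0.655354521667256 z at hinge x .721 0.11354660607720823 368 293 0.5127089393868914
(0.52, 0.19, 0.42) [-1.00385747  0.16935955  0.69976276  1.58974566 -0.10997661  1.42266043
 -1.86568559]
(0.5, 0.19, 0.4) [-1.02533777  0.13219379  0.68191428  1.66574571 -0.08481902  1.37367116
 -1.90185368]
(0.48, 0.19, 0.13) [-1.01193887  0.4150338   0.70605828  2.03635943 -0.36730153  0.8162213
 -1.6624245 ]
(0.48, 0.06, 0.2) [-0.93201008  0.25197617  0.86382595  2.05602694 -0.23808569  0.93361644
 -1.51147234]
(0.48, -0.01, 0.15) [-0.88427203  0.40259177  1.02884041  2.11428222 -0.4567999   0.86484821
 -1.15508946]
(0.52, 0.19, 0.42) [-0.69698889  0.15705557  0.33405426  1.5723396  -0.05188778  1.42094762
  1.21179733]
(0.5, 0.19, 0.4) [-0.71116976  0.12646269  0.32230366  1.64850613 -0.04075452  1.37323154
  1.18753269]
(0.48, 0.19, 0.13) [-0.63552196  0.35574201  0.2333381   2.01376018 -0.11427159  0.78423859
  1.23555269]
(0.48, 0.06, 0.2) [-0.60511844  0.20675435  0.469631    2.03946671 -0.11699054  0.92052757
  1.49770785]
(0.48, -0.01, 0.15) [-0.50799033  0.28573365  0.5379011   2.09597664 -0.2009865   0.80864623
  1.72243704]
```

```bash
python3 - <<'E'
from h import *
R=np.diag([-1,1,-1.])
def P(t): return np.array([.724-.242*np.cos(t)+.014*np.sin(t),.187,.104+.242*np.sin(t)+.014*np.cos(t)])
s=env.sense(); p=s["ee_pos"]
env.movel([p[0],p[1],.38],rate=.3)
effector.grasp(10)
env.reach([.51,.187,.36],R)
env.movel(P(.65)+[0,0,.03],rate=.25)
for t in(.5,.35,.2,.1,.05):
    env.movel(P(t),rate=.1); s=env.sense(); print(t,s["t"],np.round(s["wrist_force"],1),np.round(s["ee_pos"]-P(t),4))
env.movel(P(.05)+[-.03,0,.12],rate=.25)
effector.release()
for c in("top","scene"):
    p,d=viewer.read_camera(c); cv2.imwrite(f"pics/{c}1.png",p[:,:,::-1]); np.save(f"{c}1.npy",d)
    for n in("knob","push_spot"): print(c,n,[(np.round(x["at"],3).tolist(),round(x["score"],2)) for x in tip_of(c,n)[:2]])
print(env.sense()["t"])
E
```

```text
0.5 6.1333 [0.1 0.9 0.1] [0.0005 0.0001 0.0007]
0.35 6.65 [-0.1  0.3 -0.4] [0.0002 0.     0.0002]
0.2 7.1667 [0.4 0.3 0.5] [0.0003 0.     0.0003]
0.1 7.5583 [ 0.2 -0.5 -0.4] [ 0.0001 -0.      0.0001]
0.05 7.8333 [1.5 0.1 0.6] [0.0007 0.0002 0.0006]
top knob [([0.488, 0.056, 0.176], 0.66), ([0.549, -0.481, 0.0], 0.22)]
top push_spot [([0.476, 0.188, 0.13], 0.83)]
scene knob [([0.486, 0.057, 0.184], 0.63)]
scene push_spot [([0.481, 0.187, 0.133], 0.93)]
10.15
```

View pics/scene1.png

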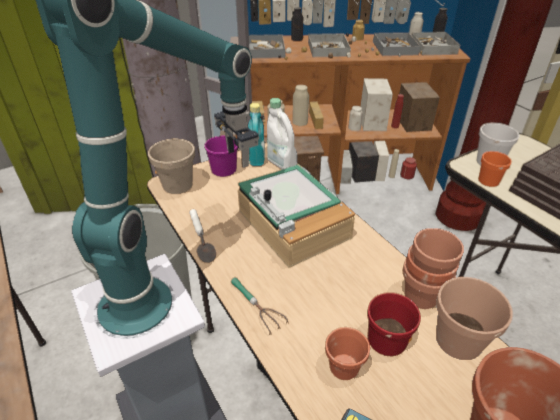

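The lid is now down on its seal and the knob shows at about (267,194). It measures (0.487, 0.057, 0.18). Next: grip the knob, press down, and slide with force checks.

```bash
python3 - <<'E'
from h import *
R=np.diag([-1,1,-1.])
x,y,z=.485,.0565,.164
env.reach([x,y,.26],R)
env.movel([x,y,z],rate=.15); f0=env.sense()["wrist_force"]
effector.grasp(35)
s=env.sense(); print(s["t"],s["gripper_width"],s["grasp_force"],np.round(f0,1),np.round(s["wrist_force"],1),s["ee_pos"])
def go(y,z,r=.05):
    env.movel([x-.000,y,z],rate=r); s=env.sense(); f=s["wrist_force"]
    print(round(s["t"],2),np.round(s["ee_pos"],4),np.round(f,1)); return f
zz=z-.004; go(y,zz,.04); zz=z-.007; f=go(y,zz,.04)
for yy in(.045,.041,.038,.035):
    f=go(yy,zz,.03)
    if abs(f[1])>8: break
E
```

```text
12.5667 0.02488781249938707 35.00009054783732 [0.9 0.6 0.2] [-0.2 -3.1  0.1] [0.48496994 0.0558737  0.1639792 ]
12.82 [0.4839 0.0562 0.1599] [-4.4 -2.3  3.7]
13.07 [0.4832 0.0563 0.1569] [-7.1 -3.3  8.3]
13.6 [0.4833 0.046  0.157 ] [-6.2  1.1  7.9]
13.88 [0.4834 0.0422 0.1571] [-6.3  0.   7.8]
14.13 [0.4834 0.0392 0.1571] [-6.4  0.8  6.9]
14.38 [0.4834 0.0366 0.1571] [-6.7  1.4  7.6]
```

```bash
python3 - <<'E'
from h import *
x=.4828
def go(y,z,r=.03):
    env.movel([x,y,z],rate=r); s=env.sense(); f=s["wrist_force"]
    print(round(s["t"],2),np.round(s["ee_pos"],4),np.round(f,1)); return f,s["ee_pos"]
zz=.157;done=False
for k in range(7):
    for yy in(.036,.033,.030,.027,.024):
        f,p=go(yy,zz)
        if abs(f[1])>9 or f[2]>30: break
    else: done=True;break
    if f[2]>30: break
    go(.040,zz); zz-=.0015; go(.040,zz)
print(done,zz)
E
```

```text
14.63 [0.4834 0.0367 0.1576] [-1.7 -0.4  5.5]
14.88 [0.4835 0.0364 0.1578] [-3.3  5.9  6.3]
15.13 [0.4835 0.0362 0.158 ] [-3.7 13.2  6.5]
15.62 [0.4835 0.0409 0.158 ] [-2.6  0.   8.8]
15.87 [0.4831 0.0409 0.1564] [-4.  -0.   8.9]
16.15 [0.4832 0.0372 0.1564] [-3.9  1.   8.7]
16.4 [0.4832 0.0364 0.1565] [-3.8  5.9  9.2]
16.65 [0.4832 0.0361 0.1566] [-4.2 13.2 10.2]
17.13 [0.4832 0.0409 0.1566] [-4.1  0.2 12.7]
17.38 [0.4828 0.0409 0.1549] [-6.1 -0.9 11.5]
17.67 [0.4828 0.0372 0.1549] [-5.1  0.3 11.3]
17.92 [0.4829 0.0346 0.1549] [-4.1  1.4 10.8]
18.17 [0.4829 0.0318 0.1549] [-5.5  2.5 10.3]
18.42 [0.4828 0.0289 0.1549] [-5.4  1.7 10.1]
18.67 [0.4829 0.026  0.1548] [-4.5  2.   9.4]
True 0.154
```

```bash
python3 - <<'E'
from h import *
for yy in(.018,.014,.012,.010,.008,.006,.004):
    env.movel([.4825,yy,.1535],rate=.03); s=env.sense(); f=s["wrist_force"]
    print(round(s["t"],2),np.round(s["ee_pos"],4),np.round(f,1),s["gripper_width"])
    if abs(f[1])>11: break
p=s["ee_pos"]; env.movel([.4825,p[1],p[2]+.001],rate=.03)
effector.release(); env.pause(.3); p=env.sense()["ee_pos"]
env.movel([p[0],p[1],.25],rate=.15)
env.movel([.42,.2,.33],rate=.3)
for c in("top","scene"):
    q,d=viewer.read_camera(c); cv2.imwrite(f"pics/{c}2.png",q[:,:,::-1])
    if c=="scene": cv2.imwrite("pics/crop2.png",cv2.resize(q[160:260,220:370,::-1],(750,500),interpolation=cv2.INTER_CUBIC))
    print(c,[(np.round(a["at"],3).tolist(),round(a["score"],2)) for a in tip_of(c,"knob")[:2]])
print(env.sense()["t"],env.sense()["wrist_force"])
E
```

```text
19.02 [0.4829 0.0194 0.1546] [-4.6  0.8 11.3] 0.024760673966247357
19.3 [0.4829 0.0154 0.1546] [-4.9  2.  12.4] 0.024506666575831282
19.55 [0.4829 0.0136 0.1546] [-5.   2.  11.3] 0.024685604326076825
19.8 [0.4829 0.0117 0.1546] [-4.7  3.  11. ] 0.024973558508024383
20.05 [0.483  0.0114 0.1546] [-4.9  6.1 10. ] 0.02489459042285355
20.3 [0.483  0.0113 0.1546] [-4.3 11.9 10.6] 0.02487365724139963
top [([0.489, 0.01, 0.168], 0.49)]
scene [([0.482, 0.012, 0.175], 0.64)]
23.85 [ 0.16130865 -0.19125527  0.00663657]
```

View pics/crop2.png

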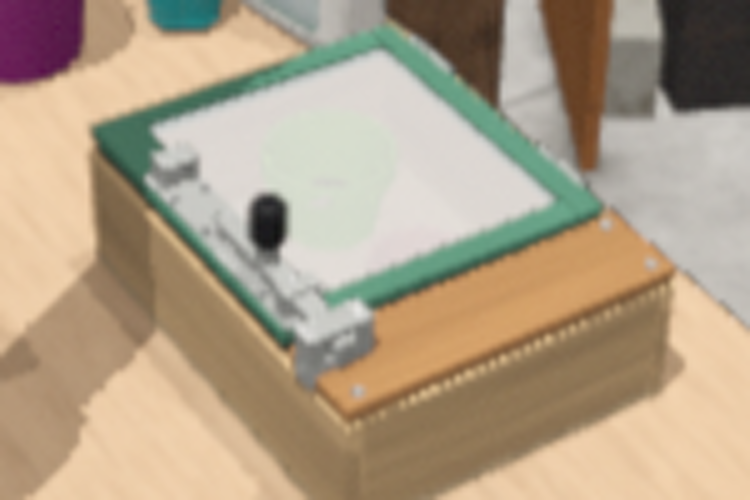

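The lid is shut, the knob (crop 268,220) is forward, and the tongue runs into the keeper at (335,335). The bolt moved a further 25 mm past keeper contact and came to a hard stop, and the knob stayed there after I let go.

```bash
python3 -c "
from station import *
print(workorder.finish_job())"
```

```text
the job is handed in; nothing more can be done
None
```

The lid is shut and the bolt is fully home in the keeper, holding it down. The gripper is clear of the box, the pots were not approached, and the job was handed in at about 24 s on the robot's clock; no verdict came back.

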